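# Uncover the terminal box

### The arm

A 7-joint arm with a two-finger parallel gripper is mounted at the origin on a cart in front of the work surface, level with it; the furniture and walls round the work are solid. World frame = base frame: x ahead of the robot, y to its left, z up, the work surface at z = 0. Lengths are in mm, angles in rad, forces in N, time in s.
With the tool pointing down it reaches from about 400 to 850 mm from the base axis. Payload 4.5 kg.
Tool frame: the origin (TCP) lies midway between the tips of the shut fingers; the grasp point (between the pads) lies manip.grip_depth behind it (manip.grip_depth is the distance from the TCP to the grasp point, in mm); z points along the fingers, x is the direction in which the jaws open and shut, and the axes are right-handed (so a half turn about z gives the same grasp; the last joint's range is limited). The gripper opens to 88 mm and grips with 3 to 60 N. Pads are 18 mm wide; open, the fingers measure 123 mm over their backs; the gripper's body (75 mm by 187 mm) begins 45 mm behind the grasp point.
Start: joints at [1.323, 0.689, -0.195, 1.565, 0.157, 0.902, -0.215], TCP at [173.832, -600.363, 238.743] pointing down, gripper open.
Joint ranges: [-3.01, 3.01], [-0.46, 2.08], [-1.47, 1.51], [0.13, 2.56], [-1, 4.14], [0.04, 2.09], [-2.66, 2.66]. Speed limits (rad/s): [2.57, 2.57, 3.14, 3.14, 3.14, 3.14, 3.14].

### API

Orientations are given as a rotation vector (axis times angle).
In Python, from plant import manip gives the robot as it stands. Calls block until the motion is done:
- manip.move_pose(position, orientation): joint-space move of the TCP to a pose.
- manip.move_straight(position, orientation=None, max_speed=150): straight line of the TCP; orientation=None keeps the orientation; max_speed is the mean speed in mm/s.
- manip.move_j(angles): joint-space move.
- manip.move_gripper(opening, f_grip=None): opening from 0.0 (shut) to 1.0 (fully open); f_grip is the grip in N (None keeps the last); returns when the fingers have stopped.
- manip.dwell(seconds).
- manip.ik(position, orientation): joint angles nearest the present ones, or None.
- manip.observe(): the state.
- manip.grab_frame(name): name is "scene" or "top" or "wrist"; returns a dict with "image" (400x640x3 uint8, blue, green, red), "z_map" (400x640 float32, mm along the optical axis (not along the pixel's ray), 0 where there is no reading), "fx", "fy", "cx", "cy" (pixels), "world_to_cam" (4x4, takes a point from world to camera coordinates). Camera axes: x right, y down, z forward; pixel columns grow to the right and rows downward; lengths in mm; the calibration is good to about 2 mm. The wrist camera is an equidistant fisheye: a pixel r from the principal point sees the ray r / f radians off the axis. A picture is of the moment at which its call begins.
A pose or a line that the arm cannot do raises manip.PlanningError and nothing moves.
- manip.hand_in(): hands the job in, once; it reports no verdict.
Trained networks look in a picture, given as the dict that the camera call returned (one of the last four; its "shot" number tells which), for a name from the list of things; names that differ only in an ending like _2 or _b are one class to them, and where a whole thing is asked for, a point or a joint stands for the part that bears it (a point fixed in the world has none). Each returns a list of dicts, best first, with "p" (0 to 1); they miss things now and then, are a little off and sometimes report something else, mostly with a low value. They report only what shows in the picture. A call takes as long as a camera call. They do not tell look-alikes from the thing itself.
- manip.silhouettes(picture, name): "region" (400x640 bool, what is visible of it).
- manip.place_of(picture, name): "point" ([x, y, z] in mm, in world coordinates, good to about 4 mm: a listed point, or the origin of a listed thing).
The state is a dict: "time_s": time; "q": joint angles; "joint_vel": joint speeds; "effort": joint torques, N m; "tool_pos": TCP position; "orientation": TCP orientation; "wrist_force": force on the tool from outside, world axes, zero at the start; "wrist_torque": the same for the moment, N m; "grip_width": opening from 0.0 (shut) to 1.0 (fully open).
Only numpy, scipy, OpenCV 4.12 (cv2) and the standard library are available. Lean on these libraries where they do the work, as an engineer would, in place of code of your own. Each camera call takes 0.05 s, during which the arm holds its last target. There are 200 camera calls.

### The job

Open the terminal box so that its terminals can be checked: press its snap tab in with the fingertips until the cover is released, then push the cover by its upright rib straight off its seat and wholly onto the cover rest on the far side of the box. Only press and push, gently: do not lift or drop the cover, and leave the tools and parts lying beside the box where they are.

Things in the scene. Friction and masses are not known exactly. Their poses are not given: they have to be found in the camera images.
- terminal_box: Fixed grey terminal box, 96 x 94 mm, on an aluminium plate. Origin on the bench under the box's middle. Its x axis points from snap tab over box to cover rest: the cover slides only that way; z is up. Seat 45 mm above the bench. Side lips (58 mm high, at y beyond +-33 mm) hold the cover down. Plunger housings 54 mm high at x = -60 to -48 mm, y = +-29 to +-43 mm.
- rest_centre (a point): Middle of the cover rest, level with the seat: the cover's origin belongs near here (103 mm along the box's x), wholly off the seat once it is 88 mm along. The rest has low kerbs at its sides and ends in an end stop (57 mm high), which the cover meets 118 mm along.
- tooth_place (a point): Top of the snap tab's tooth when up, 50 mm above the bench, 7 mm long in x. It stands in a slot at the cover's rear and blocks it until the tab is pressed in.
- cover: Loose grey cover, plate 80 x 74 x 6 mm, 70 g, origin at the centre of its underside, axes along the box's; seated it is at x = 0, y = 0, z = 45 mm of the box. With the tab pressed in, spring plungers kick it 8 to 15 mm along +x and it is free; it then keeps the tab partly down until its rear edge has passed the tooth. Pushing it takes a few newtons.
- cover_rib (a point): Point in the middle of the rear face (the face to push, flat, upright, looking along the box's -x) of the rib on the cover's rear edge. The rib is 58 mm wide, rises 33 mm from the cover's underside and slopes down in front; this point is 25 mm above the underside, 8 mm below the rib's top, and 40 mm behind the cover's origin.
- tab_top (a point): Centre of the top face of the snap tab's black ribbed press pad (34 x 34 mm), 77 mm behind the box's origin along its -x, 52 mm above the bench when not pressed. The pad lies 20 mm behind the rib's rear face.
- snap_tab (a joint): Travel of the snap tab straight down, m: 0 at rest (up), 0.008 fully in; the cover is freed at about 0.006. A spring pushes it up; with the cover's drag fully in takes about 3 to 7 N. It springs back to 0 by itself when the cover has left it.
- screwdriver: Loose screwdriver, 28 x 190 x 29 mm, lying at the box's +y side: leave alone.
- hex_keys: Loose folding hex key set, 36 x 95 x 26 mm, at the box's -y side: leave alone.
- bush: Loose steel bush, 24 mm across, 30 mm high, at the rest's -y side: leave alone.
Not all that is in view belongs to the job. What is meant by the cover is not black, blue or yellow, and is the smaller of those in its own colour.

How it is judged (in metres and radians):
On the way, in this order (a step that is already met when the one before it is completed fails the run):
1. the fingers press the snap tab in while the cover is still at the seat (value of joint snap_tab above 0.005 m and contact force between the fingers and terminal_box above 0.5 N and x of cover in the frame of terminal_box below 0.03 m), for 0.1 s.
2. the cover is pushed off its seat onto the rest (x of cover in the frame of terminal_box between 0.088 and 0.126 m), for 0.1 s.
At the end, for the whole second after the job is handed in: The cover lies flat and at rest on the cover rest, wholly clear of the seat (88 to 126 mm along the box's x from its seated place, within 12 mm sideways, height within 5 mm of the rest), and the snap tab has sprung back up (under 2 mm) (all of step 2 and y of cover in the frame of terminal_box between -0.012 and 0.012 m and z of cover in the frame of terminal_box between 0.04 and 0.05 m and angle between cover's own z axis and vertical below 0.08 rad and value of joint snap_tab below 0.002 m and linear speed of cover below 0.01 m/s); the robot touches nothing.
It fails at once if the cover is lifted more than 10 mm or tipped up (z of cover in the frame of terminal_box above 0.055 m or angle between cover's own z axis and vertical above 0.3 rad).
It fails at once if the cover falls off the box and its rest (z of cover in the frame of terminal_box below 0.035 m).
It fails at once if the cover is squeezed or rammed with more than 35 N (contact force between the fingers and cover above 35 N).
It fails at once if the screwdriver, hex keys or bush is moved more than 30 mm (distance of any of screwdriver, hex_keys, bush from where it was at the start of the episode above 0.03 m).
It also fails if it takes over 42 s, if anything falls off the work surface, if the arm or the gripper's body presses on something with over 40 N, if the wrist force passes 120 N, or if a joint passes its speed limit or range.

## Working session

There is one attempt and no reset: what is moved stays moved. The work goes in short steps, each a Python script; the robot and the scene stay as the last script left them, time stands still between calls to the robot, and variables do not carry over. Pictures are saved under pics/ and viewed, about 8 in all and at most 12, crops included, and the job is handed in when it is done.

```bash
ls; mkdir -p pics; python3 - <<'E'
from plant import manip
import cv2,numpy as np
s=manip.observe();print(s['time_s'],s['tool_pos'],s['orientation'],manip.grip_depth)
ims=[]
for n in ["scene","top"]:
    f=manip.grab_frame(n);cv2.imwrite(f"pics/{n}0.png",f["image"])
    for k in ["terminal_box","cover","cover_rib","tab_top","rest_centre","tooth_place"]:
        print(n,k,[(np.round(d['point']),round(d['p'],2)) for d in manip.place_of(f,k)])
    print(f['world_to_cam'].round(2).tolist(),f['fx'])
E
```

```text
pics
0.0 [ 173.57897692 -599.74646627  237.89932078] [-2.51066094e+00  1.88676051e+00  2.44814710e-03] 18.700000000000003
scene terminal_box [(array([ 613., -125.,    2.]), 0.59)]
scene cover [(array([411., -83.,  -0.]), 0.84), (array([691., 149.,  -1.]), 0.73), (array([ 395., -240.,    2.]), 0.62), (array([ 617., -118.,   43.]), 0.61)]
scene cover_rib [(array([ 582., -110.,   73.]), 0.85), (array([428.,  48.,  22.]), 0.75), (array([687., 205.,  33.]), 0.64), (array([ 346., -248.,   35.]), 0.61), (array([ 405., -115.,   25.]), 0.6)]
scene tab_top [(array([545., -99.,  49.]), 0.63)]
scene rest_centre [(array([ 714., -159.,   44.]), 0.89)]
scene tooth_place [(array([ 713., -159.,   42.]), 0.74), (array([ 597., -114.,   51.]), 0.6)]
[[-0.77, -0.64, -0.01, 451.36], [-0.47, 0.58, -0.67, 317.76], [0.43, -0.51, -0.74, 886.53], [0.0, 0.0, 0.0, 1.0]] 482.11593214125503
top terminal_box [(array([ 619., -126.,   -3.]), 0.65)]
top cover [(array([473.,  60.,   1.]), 0.96), (array([414., -74.,  -5.]), 0.77), (array([ 619., -119.,   47.]), 0.68), (array([ 394., -237.,    5.]), 0.63)]
top cover_rib [(array([ 406., -116.,   23.]), 0.79), (array([ 342., -248.,   32.]), 0.78), (array([ 581., -112.,   74.]), 0.77), (array([684., 206.,  38.]), 0.73), (array([430.,  49.,  26.]), 0.64), (array([ 576., -228.,   -2.]), 0.23)]
top tab_top [(array([546., -97.,  55.]), 0.63)]
top rest_centre [(array([ 710., -158.,   44.]), 0.86)]
top tooth_place [(array([ 598., -113.,   54.]), 0.61)]
[[0.02, -1.0, 0.02, -20.09], [-1.0, -0.02, -0.06, 586.9], [0.06, -0.02, -1.0, 1136.3], [0.0, 0.0, 0.0, 1.0]] 462.35782218635825
```

View pics/scene0.png

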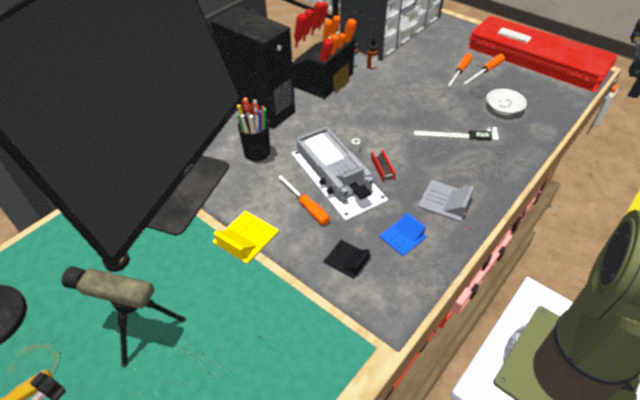

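View pics/top0.png

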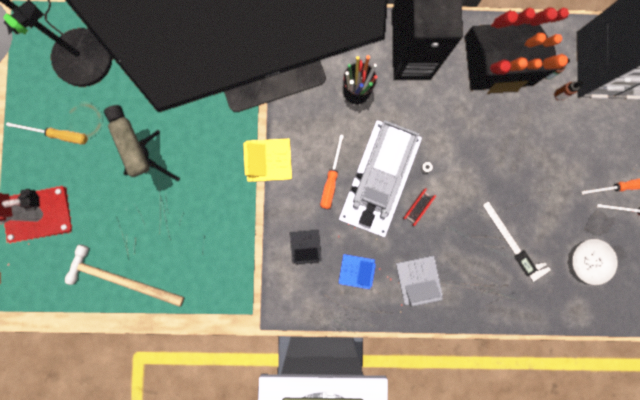

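The scene and top views show the grey box on its white plate (scene ~(340,170), top ~(380,180)). The tab is nearest the robot and the rest points away from it. The larger grey cover at top (418,280) and the black, blue and yellow ones are decoys. From tab to rest the yaw is about -20°, which fits the given spacing of 180 mm. Next I'll move above the tab and look from close by.

```bash
cat > h.py <<'E'
from plant import manip
import cv2,numpy as np
from scipy.spatial.transform import Rotation as R
def ori(yaw):   # yaw of box x; tool x along box -y
    return (R.from_euler('z',yaw-np.pi/2)*R.from_euler('x',np.pi)).as_rotvec()
def st():
    s=manip.observe();print(round(s['time_s'],2),s['tool_pos'].round(1),s['wrist_force'].round(1),s['grip_width'])
E
python3 - <<'E'
from h import *
manip.move_gripper(0.0)
yaw=np.radians(-20);o=ori(yaw);d=np.array([np.cos(yaw),np.sin(yaw),0])
print(manip.ik([500,-81,200],o))
manip.move_pose(np.array([617,-124.5,200])-110*d,o);st()
f=manip.grab_frame("wrist");cv2.imwrite("pics/w1.png",f["image"])
for n in ("wrist","scene","top"):
    if n!="wrist": f=manip.grab_frame(n)
    for k in ["terminal_box","cover","cover_rib","tab_top","rest_centre","tooth_place"]:
        print(n,k,[(d['point'].round(1) if hasattr(d['point'],'round') else np.round(d['point'],1),round(d['p'],2)) for d in manip.place_of(f,k) if np.hypot(d['point'][0]-630,d['point'][1]+125)<110])
E
```

```text
[ 0.02783061  0.5950144   0.0663231   1.96867618 -0.06784002  0.57997848
 -1.78030884]
4.21 [513.6 -88.  200.1] [-0.1  0.1 -0.4] 0.006278292647890537
wrist terminal_box []
wrist cover [(array([ 615. , -120.6,   46.9]), 0.58)]
wrist cover_rib [(array([ 579.9, -111.5,   73.6]), 0.56)]
wrist tab_top [(array([545.4, -97.6,  54.1]), 0.7)]
wrist rest_centre []
wrist tooth_place [(array([ 593. , -112.2,   50.4]), 0.63)]
scene terminal_box [(array([ 616.5, -123. ,    6.2]), 0.83)]
scene cover [(array([ 612.8, -122.8,   42. ]), 0.7)]
scene cover_rib [(array([ 583.2, -105.2,   73.7]), 0.81)]
scene tab_top [(array([544.4, -99.5,  53. ]), 0.6), (array([ 713.7, -161.2,   45.3]), 0.51)]
scene rest_centre [(array([ 712. , -160.9,   43.1]), 0.72), (array([ 614.8, -120.9,   43.5]), 0.72)]
scene tooth_place [(array([ 591.9, -114.3,   50.3]), 0.67)]
top terminal_box [(array([ 618.6, -123. ,   -1. ]), 0.93)]
top cover [(array([ 616.5, -119.8,   44. ]), 0.86)]
top cover_rib [(array([ 578.4, -110.3,   73.7]), 0.88)]
top tab_top []
top rest_centre [(array([ 711. , -158. ,   43.7]), 0.72)]
top tooth_place [(array([ 595.2, -114.2,   50.3]), 0.83)]
```

View pics/w1.png

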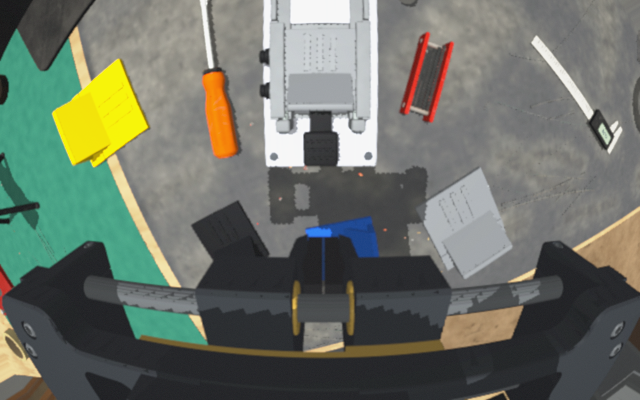

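The wrist view shows the box axis vertical in the image at column ~321, with the pad at (321,150) centred under the fingers. So yaw is -20° and the box origin is about (616.7,-123.7). Now I'll press the tab.

```bash
cat >> h.py <<'E'
yaw=np.radians(-20);O=ori(yaw);D=np.array([np.cos(yaw),np.sin(yaw),0]);B=np.array([616.7,-123.7,0])
def P(x,z): return B+x*D+[0,0,z]
def cov(n):
    f=manip.grab_frame(n)
    for k in ["cover","cover_rib"]:
        for d in manip.place_of(f,k):
            r=np.array(d['point'])-B
            l=R.from_euler('z',-yaw).apply(r)
            if abs(l[1])<40 and -70<l[0]<150: print(n,k,l.round(1),round(d['p'],2))
    return f
E
python3 - <<'E'
from h import *
manip.move_pose(P(-79,110),O)
manip.move_straight(P(-79,60),max_speed=80);st()
for z in (54,51,49,47,45.5,44,43,42):
    manip.move_straight(P(-79,z),max_speed=20);s=manip.observe();st()
    if s['wrist_force'][2]>12: break
manip.dwell(.3);st()
f=cov("wrist");cv2.imwrite("pics/w2.png",f["image"]);f=cov("top");cov("scene")
E
```

```text
6.5 [542.6 -96.7  60.2] [-0.2 -0.1  0.5] 0.004318436289449919
6.95 [542.4 -96.7  54. ] [ 0.2 -0.5 -0.1] 0.006400369062933199
7.25 [542.6 -96.7  51. ] [-0.7  0.3  0.7] 0.007024037864462592
7.5 [542.6 -96.7  48.9] [-0.2 -0.7  1.2] 0.006152999255932132
7.75 [542.5 -96.7  46.9] [ 0.3 -0.2  1.8] 0.0007628539099710118
8.0 [542.5 -96.7  45.5] [ 0.4 -0.4  2. ] 0.008551429074322273
8.25 [542.5 -96.7  44.3] [-1.1  0.4  5.9] 0.004045916581226917
8.5 [542.4 -96.7  44.1] [-2.3  0.9 12.8] 0.005894734869861311
8.8 [542.4 -96.6  44.1] [-1.7  0.2 12.9] 0.0021546250602791834
wrist cover_rib [-25.6   0.1  70.5] 0.72
top cover [-20.9   3.9  52.5] 0.75
top cover_rib [-30.1  -1.   74.6] 0.63
scene cover [ 8.9  1.3 44. ] 0.69
```

View pics/w2.png

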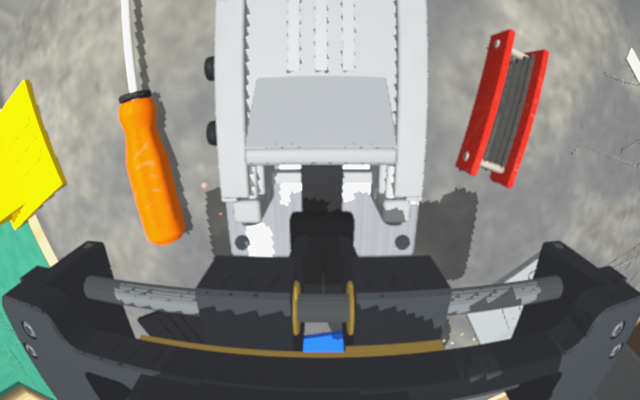

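The tab bottomed out at z=44 with 13 N. The cover was kicked about 10-14 mm forward: the rib face is at x≈-27 and the rib's lower edge is at image row ~157. Next I'll raise the fingers and push the rib slowly.

```bash
python3 - <<'E'
from h import *
manip.move_straight(P(-79,61),max_speed=40)
manip.move_straight(P(-50,61),max_speed=60);st()
for x in range(-45,51,5):
    manip.move_straight(P(x,61),max_speed=40);s=manip.observe()
    print(x,round(s['time_s'],1),round(float(s['wrist_force']@D),1),round(float(s['wrist_force'][2]),1))
    if np.linalg.norm(s['wrist_force'])>18: break
manip.dwell(.2)
f=cov("wrist");cv2.imwrite("pics/w3.png",f["image"]);cov("top");cov("scene")
E
```

```text
10.48 [ 569.3 -106.5   60.8] [ 0.6 -0.4 -0.2] 0.005510484545283026
-45 10.8 0.4 0.3
-40 11.0 0.5 -0.6
-35 11.3 -0.3 -0.8
-30 11.6 0.7 -0.1
-25 11.9 -0.4 -0.4
-20 12.1 -0.4 0.2
-15 12.4 -0.5 -0.0
-10 12.7 -0.2 0.4
-5 13.0 -0.6 -0.4
0 13.2 1.1 -0.1
5 13.5 0.6 -0.3
10 13.8 0.4 0.1
15 14.1 0.6 0.2
20 14.3 0.8 1.4
25 14.6 -0.1 0.4
30 14.9 -1.1 0.6
35 15.2 -0.2 0.9
40 15.4 -1.2 0.1
45 15.7 0.3 0.7
50 16.0 0.1 -1.1
wrist cover [101.2  -0.4  47.1] 0.79
wrist cover_rib [60.9 -0.5 74.4] 0.74
top cover [100.2  -0.4  42.6] 0.38
scene cover [99.2  2.5 44.3] 0.65
scene cover_rib [66.2  1.7 71.7] 0.56
```

View pics/w3.png

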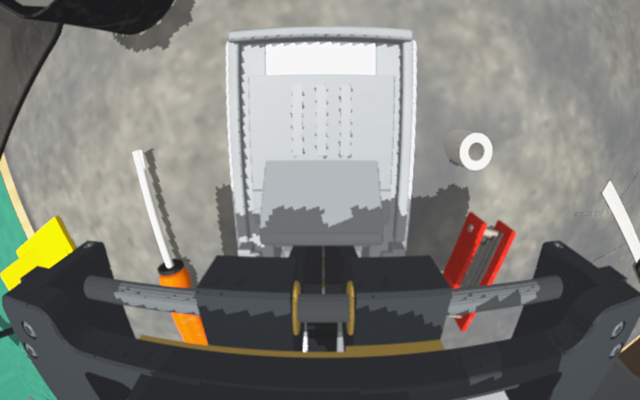

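The cover is on the rest at x≈100 mm and square, with the rib at (320,205). There is a gap to the end stop at row ~40. I'll back off, rise and check the cover and tab.

```bash
python3 - <<'E'
from h import *
manip.move_straight(P(20,61),max_speed=60)
manip.move_straight(P(20,160),max_speed=120)
manip.move_pose(P(-110,230),O);st()
for n in ("wrist","top","scene"):
    f=cov(n)
    if n=="wrist": cv2.imwrite("pics/w4.png",f["image"])
    print([np.round(d['point'],1) for d in manip.place_of(f,"tab_top")])
E
```

```text
18.9 [514.3 -86.2 229.8] [ 1.2 -0.8  0.5] 0.009588431464447234
wrist cover_rib [60.4  1.6 69.4] 0.71
[array([545.4, -97.8,  55.4])]
top cover [97.3  2.8 43.2] 0.57
top cover [ 1.7 -1.3  0.3] 0.47
top cover_rib [57.9 -0.1 74. ] 0.74
[]
scene cover [99.6  4.7 40.8] 0.85
scene cover_rib [64.4  2.3 74.5] 0.69
[array([545.3, -94.5,  50.4])]
```

View pics/w4.png

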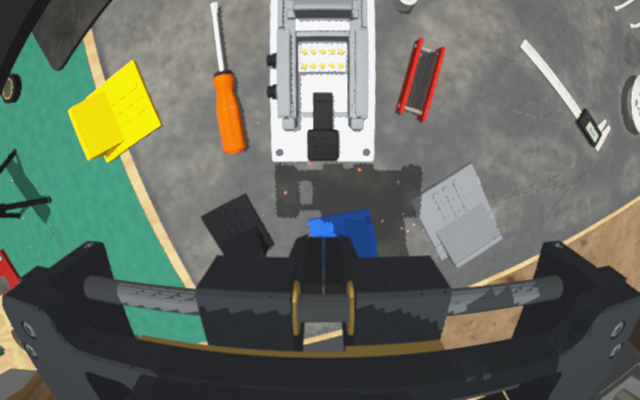

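The box is open, with its terminals showing at (322,58). The tab pad at (322,145) is back up at about 50–55 mm. The tools look undisturbed and the arm is clear, so I'm handing in.

```bash
python3 -c "
from plant import manip
print(manip.hand_in())"
```

```text
the job is handed in; nothing more can be done
None
```

The terminal box is open and the job is handed in; no verdict was reported. I pressed the snap tab in with shut fingers until it stopped at tip height 44 mm, with about 13 N. The cover was kicked free by about 10–14 mm, and I then pushed it by its rib onto the rest with no noticeable force.

- **Cover:** The last checks put it about 97–100 mm along the box's x, within about 5 mm sideways, at about 41–43 mm height.
- **Snap tab:** It reads as back up, at 55 mm from the wrist camera and 50 mm from the scene camera (52 mm expected). The top camera did not detect it.
- **Tools and parts:** The screwdriver and hex keys looked undisturbed in the last picture. The bush showed only partly there, but it stood clear in the picture before.
- **Arm:** It was clear of everything, with about 19 s of the 42 s used.
- **Disagreements:** The networks differed by a few millimetres. One low-confidence reading from the top camera put a cover back at the seat at bench height; the wrist picture, with the terminals exposed, shows that to be false.

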